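Refit the access cover of an analysis module

TASK

The low white instrument module on the bench has its access opening uncovered. Pick up the larger of the two loose metal covers by its handle, tilt it well over (some 15 degrees) so that its edge farther from the handle slips under the steel lip at the end of the recess, then lower the handle side by hand until the cover lies flat in the recess, and only then let go. Leave the smaller cover lying where it is.

Things in the scene. Friction and masses are not known exactly. Their poses are not given: they have to be found in the camera images.
- module: Low white instrument case, fixed, x -120 to +200, y +-130, 81 mm high. Origin: on the bench under the centre of the recess in its top; z up. Recess: x +-73, y +-53 mm, 18 mm deep from the deck (z 81) to the ledge (z 63) on which the cover rests; inside the ledge (x -33 to +47, y +-37) it opens to a circuit board. Fitted, the cover's x axis points along the module's x, with 16 mm play in x and y.
- lip (a point): Middle of the lower free edge of the flat steel lip, 126 mm wide, 4 thick, over the recess's -x end (towards the robot): module x -43, y 0, z 83 mm; axes as the module. It overhangs 30 mm; the slot under it is 20 mm high above the ledge, 106 wide, open to +x, closed at x -73. From lip to the recess's +x wall is 116 mm, less than the cover's length, so the cover cannot go in flat.
- cover: The larger cover: aluminium plate 130 (x) x 90 (y) x 4 mm, about 0.2 kg, loose on the bench, handle up. Origin: centre of its underside, z up. Its bow handle is a bar 12 mm thick (x), 56 long (y), at x +25 mm, 38 to 50 mm above the underside, on an 8 mm post at each end; grip it across the 12 mm.
- cover_edge (a point): On the larger cover: middle of the lower edge farther from the handle (cover x -65, y 0, z 0 mm), the edge that goes under the lip. Axes as the cover.
- small_cover: The smaller cover, to be left alone: aluminium plate 96 (x) x 60 (y) x 4 mm with the same kind of handle at x +18 mm, 50 mm high, loose on the bench beside the larger one. Origin: centre of its underside.
Things that resemble listed ones, but are neither listed nor needed, are in the scene too. Leave any blue look-alike of the cover alone.

How it is judged:
By the outcome, as a careful person would: the job done as asked, in the order asked, and still so for the second after the job is handed in, with the robot touching nothing.
It also fails if it takes over 43 s, if anything falls off the work surface, if the arm or the gripper's body presses on something with over 40 N, if the wrist force passes 120 N, or if a joint passes its speed limit or range.

ROBOT

A 6-joint arm with a two-finger parallel gripper is mounted at the origin on the work surface. World frame = base frame: x ahead of the robot, y to its left, z up, the work surface at z = 0. Lengths are in m, angles in rad, forces in N, time in s.
With the tool pointing down it reaches from about 0.425 to 0.95 m from the base axis. Payload 3.5 kg.
Tool frame: the origin (TCP) lies at the very end of the fingers, on their centre line; the grasp point (between the pads) lies behind it (ctrl.grasp_offset is the z of the grasp point in the tool frame, in m); z points along the fingers, x is the direction in which the jaws open and shut, and the axes are right-handed (so a half turn about z gives the same grasp; the last joint's range is limited). The gripper opens to 85 mm and grips with 20 to 120 N. Pads are 22 mm wide; open, the fingers measure 114 mm over their backs; the gripper's body (76 mm by 85 mm) begins 54 mm behind the grasp point. The pads swing forward as they close: fully open they stand 13 mm farther back than shut.
Start: joints at [1.166, 0.286, 1.577, -0, 1.279, -0.15], TCP at [0.17, 0.653, 0.231] pointing down, gripper open.
Joint ranges: [-2.77, 2.77], [-0.9, 2.22], [0.21, 2.48], [-1.53, 4.67], [0.24, 2.81], [-2.84, 2.84]. Speed limits (rad/s): [2.79, 2.79, 3.14, 3.14, 3.14, 3.14].

INTERFACE

Orientations are given as a unit quaternion [x, y, z, w].
In Python, from plant import ctrl gives the robot as it stands.
- The arm moves only by the shell command python3 -m jog 'ROWS' [FORCE]. ROWS is JSON, a list of rows, each an object with "grip": the closure, from 0 (fully open) to 1 (shut); "xyz": the shift along the tool's x, y, z in m, a list of three; "dr": the turn, a rotation vector about the tool's x, y, z in rad, a list of three. A call has 1 to 12 rows; each row is the pose to reach, as a shift and turn from the pose commanded when the call began, along the tool's axes at that moment; what a row does not reach only later rows make up. A row lasts 1/12 s, in which the tool goes at most 41.7 mm and 7.16 degrees, less where a joint would pass 70% of its speed; a pose out of reach is approached as far as the arm can. A call with a gripper value outside its range is refused whole. The fingers move at their own pace and stop on an object; FORCE is the grip in N (left out, the last holds). Time passes only in rows, so rows that repeat a pose let the fingers close. It gives the time, the measured TCP pose, the force and the opening at its end, in the units of the state.
- ctrl.get_state(): the state, without advancing time (a new reading comes with each control period).
- ctrl.read_camera(name): name is "scene" or "top" or "wrist"; returns the picture (480x640x3 uint8, red, green, blue); there is no depth.
- ctrl.get_calibration(name): a dict with "mtx" (3x3 intrinsics, pixels), "k1" (the pictures are not rectified: a ray, as slopes to the right and down, at radius r is drawn at 1 + k1 r^2 times it, then the intrinsics apply), "R" (3x3) and "t" (3): a world point X has camera coordinates R X + t; the wrist camera has in their place "hand_eye" (4x4, takes a point from camera to tool coordinates, whose origin is the TCP and whose axes are the tool frame's). Camera axes: x right, y down, z forward; pixel columns grow to the right and rows downward; lengths in m; the calibration is good to about 2 mm. A picture is of the moment at which its call begins: read the wrist's pose just before it. get_calibration takes no time and is no camera call.
- ctrl.sign_off(): hands the job in, once; it reports no verdict.
The state is a dict: "time": time; "qpos": joint angles; "dq": joint speeds; "joint_efforts": joint torques, N m; "eef_pos": TCP position; "tcp_rot": TCP orientation; "contact_force": force on the tool from outside, world axes, zero at the start; "wrist_torque": the same for the moment, N m; "opening": opening from 0.0 (shut) to 1.0 (fully open).
Only numpy, scipy, OpenCV 4.12 (cv2) and the standard library are available. Lean on these libraries where they do the work, as an engineer would, in place of code of your own. Each camera call takes 0.05 s, during which the arm holds its last target.

## Working session

There is one attempt and no reset: what is moved stays moved. The work goes in short steps, Python scripts to look and compute and a shell command to move; the robot and the scene stay as the last step left them, time stands still between calls to the robot, and variables do not carry over. Pictures are saved under pics/ and viewed, and the job is handed in when it is done.

```bash
mkdir -p pics; ls; cat > h.py <<'E'
import numpy as np, cv2
from plant import ctrl
def snap(n,f):
    s=ctrl.get_state(); im=ctrl.read_camera(n); cv2.imwrite('pics/'+f+'.png',im[:,:,::-1]); return s,im
E
python3 - <<'E'
from h import *
np.set_printoptions(precision=4,suppress=True)
print(ctrl.get_state()); print(ctrl.grasp_offset)
for n in ['scene','top','wrist']:
    snap(n,n+'0'); print(n,ctrl.get_calibration(n))
E
```

```text
pics
{'time': 0.0, 'qpos': array([ 1.166 ,  0.2872,  1.5782, -0.    ,  1.2786, -0.15  ]), 'dq': array([ 0.0011,  0.0003,  0.0001, -0.0012, -0.0001, -0.0014]), 'joint_efforts': array([  0.0005, -40.5996, -29.2622,  -0.0002,   0.0059,   0.    ]), 'eef_pos': array([0.1699, 0.6526, 0.23  ]), 'tcp_rot': array([ 0.7912,  0.6115, -0.001 ,  0.0006]), 'contact_force': array([-0.3896, -0.4051,  0.2096]), 'wrist_torque': array([ 0.0001, -0.0068,  0.0094]), 'opening': 0.9979228875466896}
-0.0187
scene {'mtx': array([[603.8929,   0.    , 327.179 ],
       [  0.    , 603.8929, 229.6987],
       [  0.    ,   0.    ,   1.    ]]), 'k1': 0.015322387658750197, 'R': array([[-0.7261,  0.6873,  0.0221],
       [ 0.4464,  0.4955, -0.7451],
       [-0.523 , -0.5311, -0.6666]]), 't': array([ 0.3619, -0.1099,  1.6513])}
top {'mtx': array([[607.7489,   0.    , 313.1209],
       [  0.    , 607.7489, 247.1862],
       [  0.    ,   0.    ,   1.    ]]), 'k1': -0.15203858564920397, 'R': array([[ 0.0022, -0.9999,  0.0154],
       [-0.9804, -0.0052, -0.1968],
       [ 0.1969, -0.0146, -0.9803]]), 't': array([-0.0578,  0.4684,  1.071 ])}
wrist {'mtx': array([[349.8436,   0.    , 321.7523],
       [  0.    , 349.8436, 236.1033],
       [  0.    ,   0.    ,   1.    ]]), 'k1': -0.04178110022531969, 'hand_eye': array([[ 1.    , -0.0008, -0.0006,  0.0002],
       [ 0.0009,  0.9509,  0.3094, -0.0796],
       [ 0.0003, -0.3094,  0.9509, -0.1424],
       [ 0.    ,  0.    ,  0.    ,  1.    ]])}
```

View pics/scene0.png

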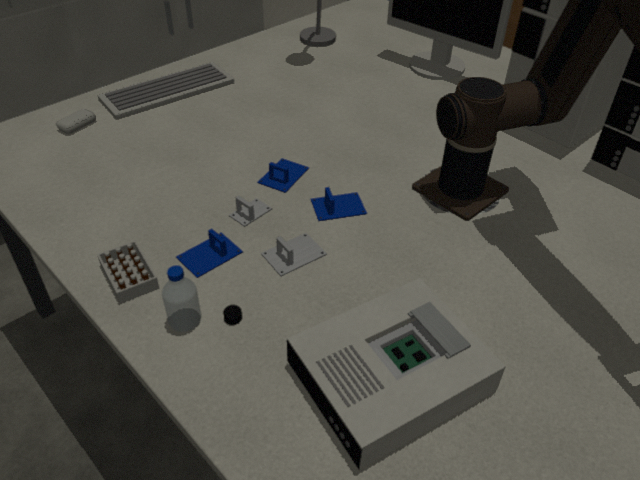

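View pics/top0.png

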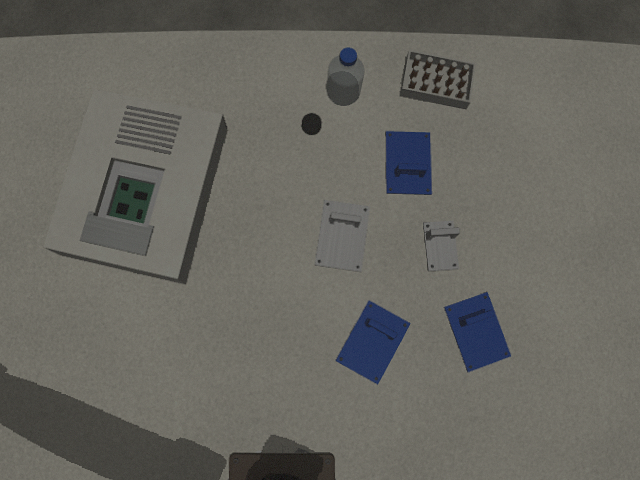

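View pics/wrist0.png

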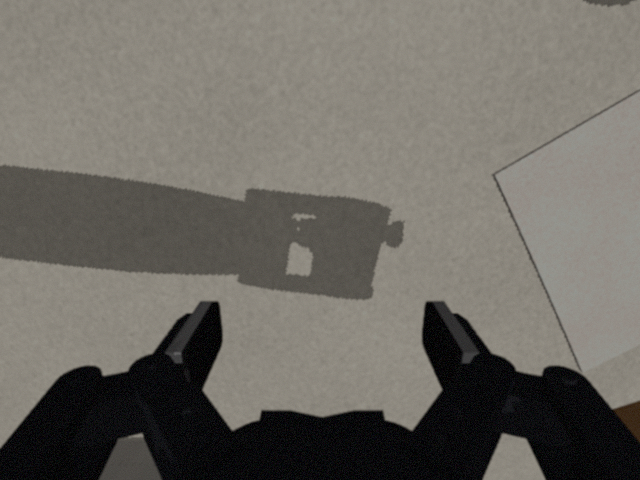

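The top view shows the large cover around (342,236) with its handle at (345,217), the small cover at (441,246) and three blue look-alikes. The module is at the left, with the lip around (117,234) on the robot's side and the recess opening above it, around (135,185). I'll zoom in for the corners.

```bash
python3 - <<'E'
import cv2,numpy as np
im=cv2.imread('pics/top0.png')
a=cv2.resize(im[190:285,300:480],None,fx=4.4,fy=4.4,interpolation=cv2.INTER_CUBIC)
cv2.imwrite('pics/zc.png',cv2.convertScaleAbs(a,alpha=1.6))
a=cv2.resize(im[90:290,40:240],None,fx=3,fy=3,interpolation=cv2.INTER_CUBIC)
cv2.imwrite('pics/zm.png',cv2.convertScaleAbs(a,alpha=1.6))
E
```

```text
(no output)
```

View pics/zc.png

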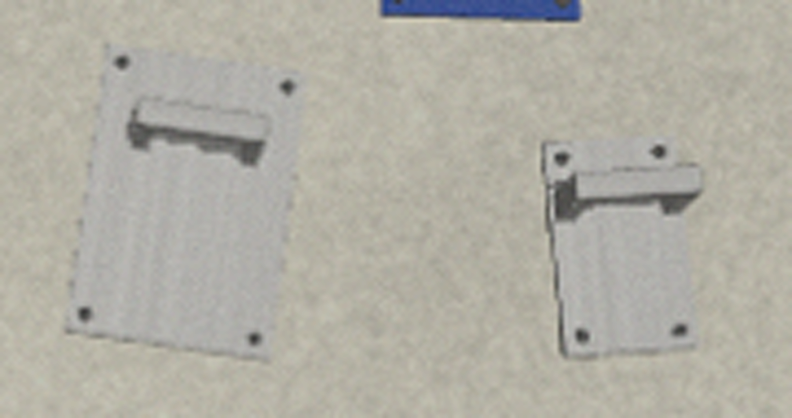

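View pics/zm.png

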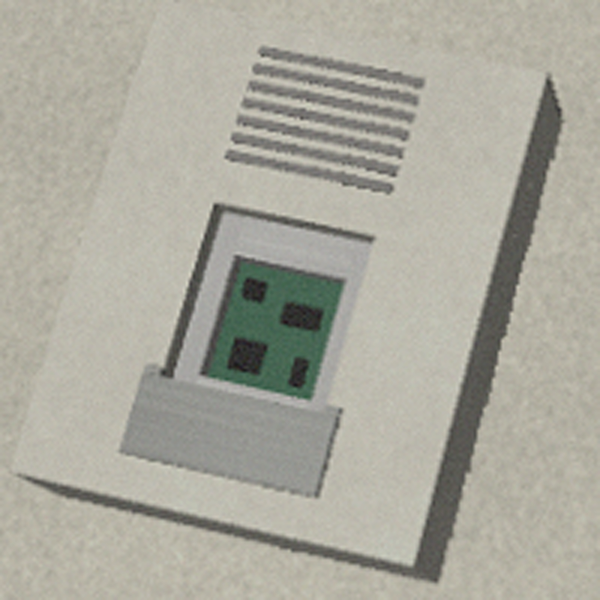

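```bash
cat >> h.py <<'E'
def ray(n,px,z):
    c=ctrl.get_calibration(n); K=c['mtx']
    if n=='wrist':
        raise Exception
    p=cv2.undistortPoints(np.array(px,float).reshape(-1,1,2),K,np.array([c['k1'],0,0,0]))[:,0]
    d=np.c_[p,np.ones(len(p))]@c['R']; o=-c['R'].T@c['t']
    return o+d*((z-o[2])/d[:,2])[:,None]
def fit(A,B):
    A=np.array(A,float);B=np.array(B,float)[:,:2]
    a=A-A.mean(0);b=B-B.mean(0)
    th=np.arctan2((a[:,0]*b[:,1]-a[:,1]*b[:,0]).sum(),(a*b).sum())
    R=np.array([[np.cos(th),-np.sin(th)],[np.sin(th),np.cos(th)]])
    t=B.mean(0)-R@A.mean(0); return th,t,(B-(A@R.T+t))*1000
E
python3 - <<'E'
from h import *
np.set_printoptions(precision=4,suppress=True)
zc=lambda L:[((u+.5)/4.4-.5+300,(v+.5)/4.4-.5+190) for u,v in L]
zm=lambda L:[((u+.5)/3-.5+40,(v+.5)/3-.5+90) for u,v in L]
def rep(name,P,A):
    print(name,P[:,:2].tolist()); print(' sides',np.linalg.norm(np.roll(P,-1,0)-P,axis=1)); th,t,r=fit(A,P); print(' th deg',np.degrees(th),'t',t,'res mm',r.tolist())
rep('cover',ray('top',zc([(108,44),(303,70),(268,358),(66,330)]),.004),[(.065,.045),(.065,-.045),(-.065,-.045),(-.065,.045)])
rep('handle',ray('top',zc([(140,98),(270,115),(265,139),(133,124)]),.05),[(.031,.028),(.031,-.028),(.019,-.028),(.019,.028)])
rep('small',ray('top',zc([(545,143),(675,135),(695,347),(566,356)]),.004),[(.048,.03),(.048,-.03),(-.048,-.03),(-.048,.03)])
rep('smallh',ray('top',zc([(578,172),(703,164),(703,190),(578,199)]),.05),[(.024,.028),(.024,-.028),(.012,-.028),(.012,.028)])
rep('module',ray('top',zm([(548,73),(415,565),(20,474)]),.081),[(.2,-.13),(-.12,-.13),(-.12,.13)])
rep('recess',ray('top',zm([(217,204),(375,239)]),.081),[(.073,.053),(.073,-.053)])
rep('lip',ray('top',zm([(148,366),(340,408),(318,495),(120,452)]),.087),[(-.043,.063),(-.043,-.063),(-.1,-.063),(-.1,.063)])
E
```

```text
cover [[0.5716720130331594, -0.07793767444239384], [0.5604211149277711, -0.16418052183911813], [0.43153566156254386, -0.1469094088116375], [0.4434206513871619, -0.05958601223279693]]
 sides [0.087  0.13   0.0881 0.1296]
 th deg -7.7935191703986115 t [ 0.5018 -0.1122] res mm [[-0.5921120130342183, -1.5543855352674747], [0.3613054467866972, 1.3714537331419308], [0.27506615341926777, 1.0141109442093343], [-0.04425958717185763, -0.8311791420837975]]
handle [[0.535043827966047, -0.08987141209860867], [0.5280214147250457, -0.14481313870235443], [0.517569413984292, -0.14254750896398832], [0.5237058761464859, -0.08687114880587732]]
 sides [0.0554 0.0107 0.056  0.0117]
 th deg -7.064507202543109 t [ 0.5013 -0.113 ] res mm [[-0.4393837617329144, -0.8951223376146428], [-0.5745397311123224, -0.26198333401511453], [0.8823593011365594, 0.5278055604320264], [0.13156419170856637, 0.6293001111977448]]
small [[0.5280322561293369, -0.2710886828219901], [0.5321925058766942, -0.3297730789255425], [0.4369100744090123, -0.3344991750845015], [0.43280873642642204, -0.277112476481637]]
 sides [0.0588 0.0954 0
[... 1029 characters left out ...]
1538]]
recess [[0.6302088656963338, 0.32034373278567513], [0.6067724577728828, 0.21867627470200007]]
 sides [0.1043 0.1043]
 th deg -12.981071834718431 t [0.5474 0.2859] res mm [[-0.18714100649286358, -0.8118202454700518], [0.1871410064929746, 0.8118202454700518]]
lip [[0.5244464727221272, 0.35347586102470985], [0.4984676160026291, 0.23249802484135879], [0.4453682152526307, 0.24287020873904774], [0.4709462409778751, 0.366764700225747]]
 sides [0.1237 0.0541 0.1265 0.0551]
 th deg -11.992744137841028 t [0.5547 0.284 ] res mm [[-1.329252832451, -1.1293419958470219], [-1.1268445059650078, 1.1427360625243521], [1.5296683295776825, -0.32898565582709094], [0.9264290088379923, 0.31559158914967744]]
```

```bash
python3 - <<'E'
import cv2,numpy as np
im=cv2.imread('pics/scene0.png')
a=cv2.resize(im[275:475,275:515],None,fx=3.3,fy=3,interpolation=cv2.INTER_CUBIC)
a=cv2.resize(im[275:475,275:515],None,fx=3,fy=3,interpolation=cv2.INTER_CUBIC)
cv2.imwrite('pics/zs.png',cv2.convertScaleAbs(a,alpha=1.5))
E
```

```text
(no output)
```

View pics/zs.png

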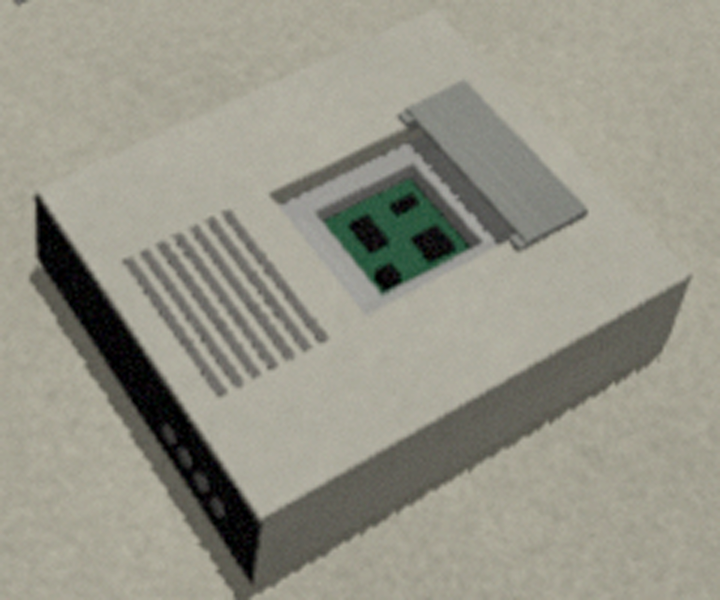

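```bash
python3 - <<'E'
from h import *
np.set_printoptions(precision=4,suppress=True)
zm=lambda L:[((u+.5)/3-.5+275,(v+.5)/3-.5+275) for u,v in L]
def rep(name,P,A):
    th,t,r=fit(A,P); print(name,' th deg',np.degrees(th),'t',t,'res mm',r.tolist()); return th,t
th,t=rep('module',ray('scene',zm([(36,195),(262,517),(690,275)]),.081),[(.2,-.13),(.2,.13),(-.12,.13)])
rep('recess',ray('scene',zm([(272,195),(370,313)]),.081),[(.073,-.053),(.073,.053)])
def loc(P,th,t):
    R=np.array([[np.cos(th),-np.sin(th)],[np.sin(th),np.cos(th)]]); return (P[:,:2]-t)@R
print(loc(ray('scene',zm([(412,108),(525,248),(587,212),(463,82)]),.087),th,t))
zt=lambda L:[((u+.5)/3-.5+40,(v+.5)/3-.5+90) for u,v in L]
print(loc(ray('top',zt([(148,366),(340,408),(318,495),(120,452)]),.087),np.radians(-12.1),np.array([.5480,.2842])))
c=lambda L:[((u+.5)/4.4-.5+300,(v+.5)/4.4-.5+190) for u,v in L]
E
```

```text
module  th deg -12.019724919476056 t [0.5515 0.2864] res mm [[0.6274179045305806, 1.7326574644236092], [-1.879059678461359, -1.6761990915253322], [1.2516417739305563, -0.056458372898138265]]
recess  th deg -11.303368772561907 t [0.5478 0.2864] res mm [[0.2256773516101651, 1.1290593262739956], [-0.22567735160994307, -1.1290593262739401]]
[[-0.0484 -0.0607]
 [-0.0399  0.0656]
 [-0.0919  0.0641]
 [-0.0924 -0.0616]]
[[-0.0376  0.0628]
 [-0.0376 -0.0609]
 [-0.0917 -0.0619]
 [-0.0926  0.0646]]
```

The two views agree on the module to within a few mm: about (0.549, 0.286), yaw -12°. The large cover is at (0.502, -0.1125), yaw -7.6°, with its handle at (0.526, -0.116). All measured sizes match the ones given. Next I'll move over it by way of an intermediate point.

```bash
cat >> h.py <<'E'
from scipy.spatial.transform import Rotation as Ro
def rel(p,yaw,tilt=0):
    s=ctrl.get_state(); R0=Ro.from_quat(s['tcp_rot'])
    base=Ro.from_matrix(np.array([[1,0,0],[0,-1,0],[0,0,-1.]]))
    R1=Ro.from_euler('z',yaw,degrees=True)*base*Ro.from_rotvec([0,np.radians(tilt),0])
    print('xyz',np.round(R0.inv().apply(np.array(p)-s['eef_pos']),4),'dr',np.round((R0.inv()*R1).as_rotvec(),4),'t',round(s['time'],2),'F',np.round(s['contact_force'],1),'q',np.round(s['qpos'],2),'open',round(s['opening'],3))
def tool():
    s=ctrl.get_state(); R=Ro.from_quat(s['tcp_rot']).as_matrix()
    print('tcp',np.round(s['eef_pos'],4),'yaw',round(np.degrees(np.arctan2(R[1,0],R[0,0])),2),'tilt',round(np.degrees(np.arcsin(R[2,0])),2),'roll',round(np.degrees(np.arcsin(R[2,1])),2),'F',np.round(s['contact_force'],1),'M',np.round(s['wrist_torque'],2),'t',round(s['time'],2),'open',round(s['opening'],3))
E
python3 - <<'E'
from h import *
rel([.50,.2,.22],40); rel([.50,.2,.22],-7.6);rel([.5263,-.1158,.16],-7.6)
E
```

```text
xyz [-0.3549  0.4336  0.0108] dr [3.000e-04 1.900e-03 6.179e-01] t 0.15 F [ 0.  -0.1  0.2] q [ 1.17  0.29  1.58  0.    1.28 -0.15] open 1.006
xyz [-0.3549  0.4336  0.0108] dr [1.1000e-03 1.8000e-03 1.4487e+00] t 0.15 F [ 0.  -0.1  0.2] q [ 1.17  0.29  1.58  0.    1.28 -0.15] open 1.006
xyz [-0.6538  0.5386  0.0713] dr [1.1000e-03 1.8000e-03 1.4487e+00] t 0.15 F [ 0.  -0.1  0.2] q [ 1.17  0.29  1.58  0.    1.28 -0.15] open 1.006
```

```bash
python3 -m jog '[{"grip":0,"xyz":[-0.355,0.434,0.01],"dr":[0,0,0.9]},{"grip":0,"xyz":[-0.355,0.434,0.01],"dr":[0,0,0.9]},{"grip":0,"xyz":[-0.355,0.434,0.01],"dr":[0,0,0.9]},{"grip":0,"xyz":[-0.355,0.434,0.01],"dr":[0,0,0.9]},{"grip":0,"xyz":[-0.355,0.434,0.01],"dr":[0,0,0.9]},{"grip":0,"xyz":[-0.355,0.434,0.01],"dr":[0,0,0.9]},{"grip":0,"xyz":[-0.355,0.434,0.01],"dr":[0,0,0.9]},{"grip":0,"xyz":[-0.355,0.434,0.01],"dr":[0,0,0.9]},{"grip":0,"xyz":[-0.355,0.434,0.01],"dr":[0,0,0.9]},{"grip":0,"xyz":[-0.355,0.434,0.01],"dr":[0,0,0.9]},{"grip":0,"xyz":[-0.355,0.434,0.01],"dr":[0,0,0.9]},{"grip":0,"xyz":[-0.355,0.434,0.01],"dr":[0,0,0.9]}]' 60
python3 -c "
from h import *
tool();rel([.5263,-.1158,.13],-7.6)"
```

```text
time: 1.15
eef_pos: [0.4654, 0.2475, 0.2223]
tcp_rot: [0.978, 0.207, 0.0, -0.0]
contact_force: [-0.0, 1.7, 0.5]
opening: 1.002
tcp [0.4654 0.2475 0.2223] yaw 23.83 tilt 0.0 roll -0.01 F [-0.   1.7  0.5] M [-0.03 -0.01  0.02] t 1.15 open 1.002
xyz [-0.0911  0.3569  0.0922] dr [-1.000e-04 -0.000e+00  5.486e-01] t 1.15 F [-0.   1.7  0.5] q [ 0.3  -0.03  1.95  0.    1.23 -0.12] open 1.002
```

```bash
python3 -m jog '[{"grip":0,"xyz":[-0.091,0.357,0.092],"dr":[0,0,0.549]},{"grip":0,"xyz":[-0.091,0.357,0.092],"dr":[0,0,0.549]},{"grip":0,"xyz":[-0.091,0.357,0.092],"dr":[0,0,0.549]},{"grip":0,"xyz":[-0.091,0.357,0.092],"dr":[0,0,0.549]},{"grip":0,"xyz":[-0.091,0.357,0.092],"dr":[0,0,0.549]},{"grip":0,"xyz":[-0.091,0.357,0.092],"dr":[0,0,0.549]},{"grip":0,"xyz":[-0.091,0.357,0.092],"dr":[0,0,0.549]},{"grip":0,"xyz":[-0.091,0.357,0.092],"dr":[0,0,0.549]},{"grip":0,"xyz":[-0.091,0.357,0.092],"dr":[0,0,0.549]},{"grip":0,"xyz":[-0.091,0.357,0.092],"dr":[0,0,0.549]},{"grip":0,"xyz":[-0.091,0.357,0.092],"dr":[0,0,0.549]},{"grip":0,"xyz":[-0.091,0.357,0.092],"dr":[0,0,0.549]}]'
python3 -c "
from h import *
tool();snap('wrist','w1');rel([.5263,-.1158,.024],-7.6)"
```

```text
time: 2.15
eef_pos: [0.5254, -0.1137, 0.1301]
tcp_rot: [0.998, -0.067, -0.001, -0.0]
contact_force: [-1.0, 0.9, 0.1]
opening: 1.003
tcp [ 0.5254 -0.1137  0.1301] yaw -7.68 tilt -0.06 roll -0.05 F [-1.   0.9  0.1] M [ 0.01 -0.01 -0.06] t 2.15 open 1.003
xyz [0.0012 0.0028 0.1063] dr [-0.0006  0.0006  0.0002] t 2.2 F [-0.4  0.4  0.1] q [-0.4   0.09  2.    0.    1.05 -0.27] open 1.0
```

View pics/w1.png

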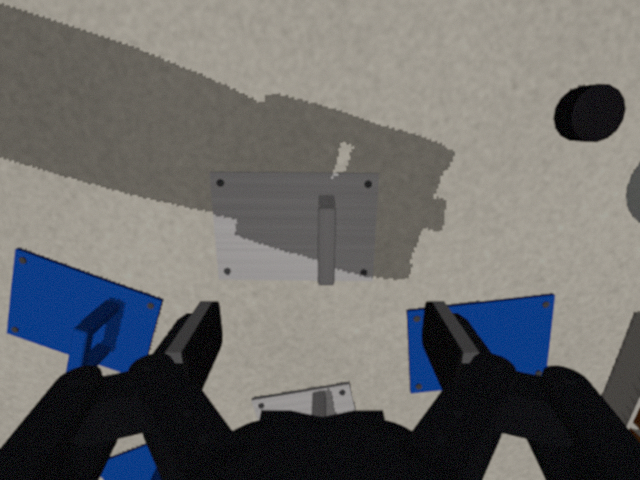

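```bash
cat >> h.py <<'E'
def wray(px,z,s):
    c=ctrl.get_calibration('wrist'); H=c['hand_eye']; R=Ro.from_quat(s['tcp_rot']).as_matrix()
    p=cv2.undistortPoints(np.array(px,float).reshape(-1,1,2),c['mtx'],np.array([c['k1'],0,0,0]))[:,0]
    d=np.c_[p,np.ones(len(p))]@H[:3,:3].T@R.T; o=s['eef_pos']+R@H[:3,3]
    return o+d*((z-o[2])/d[:,2])[:,None]
E
python3 -c "
from h import *
s=ctrl.get_state()
P=wray([(318,208),(336,208),(335,284),(318,284)],.05,s);print(P,P.mean(0),fit([(-.006,.028),(.006,.028),(.006,-.028),(-.006,-.028)],P))
P=wray([(210,172),(379,173),(375,279),(218,279)],.004,s);print(P,fit([(-.065,.045),(.065,.045),(.065,-.045),(-.065,-.045)],P))
"
```

```text
[[ 0.52626601 -0.08649471  0.05      ]
 [ 0.53790868 -0.08805753  0.05      ]
 [ 0.530639   -0.14214661  0.05      ]
 [ 0.51882766 -0.14055615  0.05      ]] [ 0.52841034 -0.11431375  0.05      ] (np.float64(-0.1350991124360748), array([ 0.52841034, -0.11431375]), array([[ 0.02971931, -0.73395432],
       [-0.21826129, -0.68051625],
       [ 0.0546121 ,  0.72013413],
       [ 0.13392987,  0.69433645]]))
[[ 0.44616349 -0.05811143  0.004     ]
 [ 0.5743189  -0.07624507  0.004     ]
 [ 0.56358073 -0.16432218  0.004     ]
 [ 0.43225472 -0.14677242  0.004     ]] (np.float64(-0.13726988924275926), array([ 0.50407946, -0.11136277]), array([[ 0.31482874, -0.21990158],
       [-0.30688557, -0.5644411 ],
       [ 1.27046766,  0.51184247],
       [-1.27841082,  0.27250021]]))
```

The wrist view puts the handle at (0.528, -0.114), within 2 mm of the top view. I'll descend and grip.

```bash
python3 -m jog '[{"grip":0,"xyz":[0.002,0.0015,0.04],"dr":[0,0,0]},{"grip":0,"xyz":[0.002,0.0015,0.075],"dr":[0,0,0]},{"grip":0,"xyz":[0.002,0.0015,0.095],"dr":[0,0,0]},{"grip":0,"xyz":[0.002,0.0015,0.106],"dr":[0,0,0]},{"grip":0,"xyz":[0.002,0.0015,0.106],"dr":[0,0,0]},{"grip":1,"xyz":[0.002,0.0015,0.106],"dr":[0,0,0]},{"grip":1,"xyz":[0.002,0.0015,0.106],"dr":[0,0,0]},{"grip":1,"xyz":[0.002,0.0015,0.106],"dr":[0,0,0]},{"grip":1,"xyz":[0.002,0.0015,0.106],"dr":[0,0,0]},{"grip":1,"xyz":[0.002,0.0015,0.106],"dr":[0,0,0]},{"grip":1,"xyz":[0.002,0.0015,0.106],"dr":[0,0,0]},{"grip":1,"xyz":[0.002,0.0015,0.106],"dr":[0,0,0]}]' 70
python3 -c "
from h import *
tool()"
```

```text
time: 3.2
eef_pos: [0.5283, -0.116, 0.0253]
tcp_rot: [0.998, -0.067, 0.001, 0.0]
contact_force: [-0.0, -0.4, 4.2]
opening: 0.124
tcp [ 0.5283 -0.116   0.0253] yaw -7.64 tilt 0.1 roll 0.02 F [-0.  -0.4  4.2] M [ 0.06  0.1  -0.  ] t 3.2 open 0.124
```

```bash
python3 -m jog '[{"grip":1,"xyz":[0,0,0],"dr":[0,0,0]},{"grip":1,"xyz":[0,0,0],"dr":[0,0,0]},{"grip":1,"xyz":[0,0,-0.01],"dr":[0,0,0]},{"grip":1,"xyz":[0,0,-0.03],"dr":[0,0,0]},{"grip":1,"xyz":[0,0,-0.06],"dr":[0,0,0]},{"grip":1,"xyz":[0,0,-0.09],"dr":[0,0,0]},{"grip":1,"xyz":[0,0,-0.12],"dr":[0,0,0]},{"grip":1,"xyz":[0,0,-0.15],"dr":[0,0,0]},{"grip":1,"xyz":[0,0,-0.165],"dr":[0,0,0]},{"grip":1,"xyz":[0,0,-0.17],"dr":[0,0,0]},{"grip":1,"xyz":[0,0,-0.17],"dr":[0,0,0]}]'
python3 -c "
from h import *
tool();snap('wrist','w2');snap('scene','s2')"
```

```text
time: 4.12
eef_pos: [0.5278, -0.1158, 0.1955]
tcp_rot: [0.998, -0.066, 0.001, 0.0]
contact_force: [-0.4, 0.1, -2.5]
opening: 0.125
tcp [ 0.5278 -0.1158  0.1955] yaw -7.62 tilt 0.11 roll 0.03 F [-0.4  0.1 -2.5] M [-0.07 -0.08  0.01] t 4.12 open 0.125
```

View pics/w2.png

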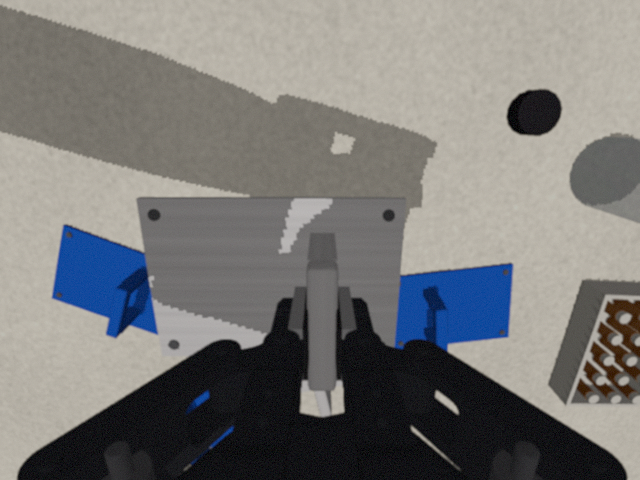

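View pics/s2.png

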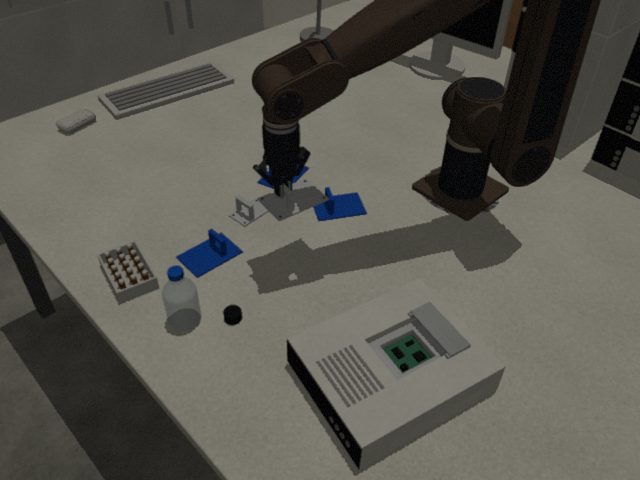

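The cover is held level. Next I'll work out the tilted approach poses.

```bash
cat >> h.py <<'E'
MT=np.array([.549,.2857]); MY=-12.0
TC=np.array([.090,0,.0253])  # tcp from cover_edge in cover frame
def tcpfor(xe,ze,phi,y=0):
    f=np.radians(phi); x=xe+TC[0]*np.cos(f)-TC[2]*np.sin(f); z=ze+TC[0]*np.sin(f)+TC[2]*np.cos(f)
    a=np.radians(MY); p=MT+[x*np.cos(a)-y*np.sin(a),x*np.sin(a)+y*np.cos(a)]
    return [p[0],p[1],z]
def edge():
    s=ctrl.get_state(); R=Ro.from_quat(s['tcp_rot']).as_matrix()
    e=s['eef_pos']+R@np.array([-.09,0,.0253]); a=np.radians(MY); d=e[:2]-MT
    print('edge in module',np.round([d[0]*np.cos(a)+d[1]*np.sin(a),-d[0]*np.sin(a)+d[1]*np.cos(a),e[2]],4)); tool()
E
python3 -c "
from h import *
print(tcpfor(-.028,.115,16));rel(tcpfor(-.028,.115,16),MY,16)
s=ctrl.get_state();c=ctrl.get_calibration('wrist');H=c['hand_eye']
p=cv2.undistortPoints(np.array([(137,198),(406,198),(174,344.5),(154,214.5),(388.5,215)],float).reshape(-1,1,2),c['mtx'],np.array([c['k1'],0,0,0]))[:,0]
d=np.c_[p,np.ones(len(p))]@H[:3,:3].T; o=H[:3,3]; print(o+d*((.0213-o[2])/d[:,2])[:,None])
"
```

```text
[np.float64(0.5994136564576926), np.float64(0.27498424652213915), np.float64(0.1641272829307694)]
xyz [ 0.0207 -0.3964  0.0286] dr [-0.0114  0.2825  0.0758] t 4.22 F [-0.5  0.5 -2.8] q [-0.4   0.02  1.95 -0.    1.18 -0.27] open 0.119
[[-0.08914682 -0.04553017  0.0213    ]
 [ 0.0398041  -0.04520415  0.0213    ]
 [-0.08225767  0.03685053  0.0213    ]
 [-0.08201074 -0.03732253  0.0213    ]
 [ 0.03190729 -0.0368457   0.0213    ]]
```

The in-hand pose is confirmed: the edge lies 89–90 mm behind the TCP and the cover is centred in y. I'll carry it over the module, tilting on the way.

```bash
python3 -m jog '[{"grip":1,"xyz":[0.001,-0.015,0],"dr":[0,0.01,0]},{"grip":1,"xyz":[0.003,-0.05,0],"dr":[0,0.03,0]},{"grip":1,"xyz":[0.005,-0.09,0],"dr":[-0.002,0.06,0.02]},{"grip":1,"xyz":[0.007,-0.13,0],"dr":[-0.004,0.1,0.03]},{"grip":1,"xyz":[0.009,-0.17,0],"dr":[-0.005,0.14,0.04]},{"grip":1,"xyz":[0.011,-0.21,0],"dr":[-0.007,0.18,0.05]},{"grip":1,"xyz":[0.013,-0.25,0],"dr":[-0.009,0.22,0.06]},{"grip":1,"xyz":[0.015,-0.29,0],"dr":[-0.01,0.25,0.07]},{"grip":1,"xyz":[0.017,-0.33,0.005],"dr":[-0.011,0.27,0.076]},{"grip":1,"xyz":[0.019,-0.365,0.01],"dr":[-0.011,0.2825,0.076]},{"grip":1,"xyz":[0.02,-0.387,0.015],"dr":[-0.011,0.2825,0.076]},{"grip":1,"xyz":[0.0207,-0.3964,0.0186],"dr":[-0.011,0.2825,0.076]}]'
python3 -c "
from h import *
edge();snap('wrist','w3');snap('scene','s3');snap('top','t3');rel(tcpfor(-.028,.085,16),MY,16)"
```

```text
time: 5.22
eef_pos: [0.5986, 0.2772, 0.1716]
tcp_rot: [0.985, -0.102, 0.137, 0.015]
contact_force: [0.7, -1.0, -2.7]
opening: 0.122
edge in module [-0.0294  0.0016  0.1227]
tcp [0.5986 0.2772 0.1716] yaw -11.78 tilt 15.87 roll 0.15 F [ 0.7 -1.  -2.7] M [ 0.04  0.28 -0.02] t 5.22 open 0.122
xyz [-0.0107 -0.0012  0.0372] dr [0.0032 0.0012 0.0017] t 5.37 F [-0.3 -0.7 -2.3] q [ 0.33  0.2   1.81 -0.18  0.9   0.64] open 0.126
```

View pics/w3.png

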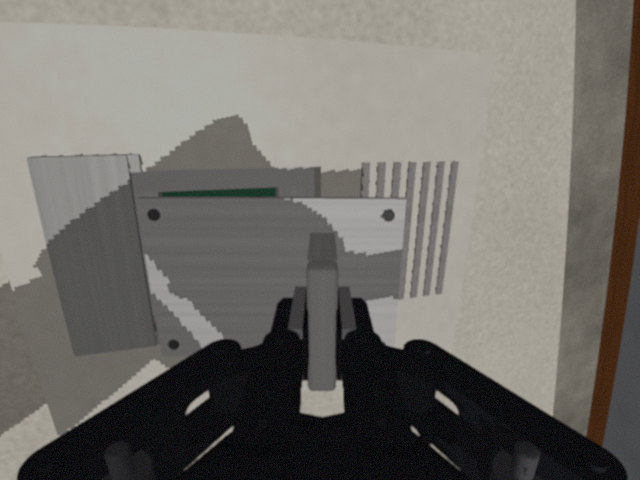

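View pics/s3.png

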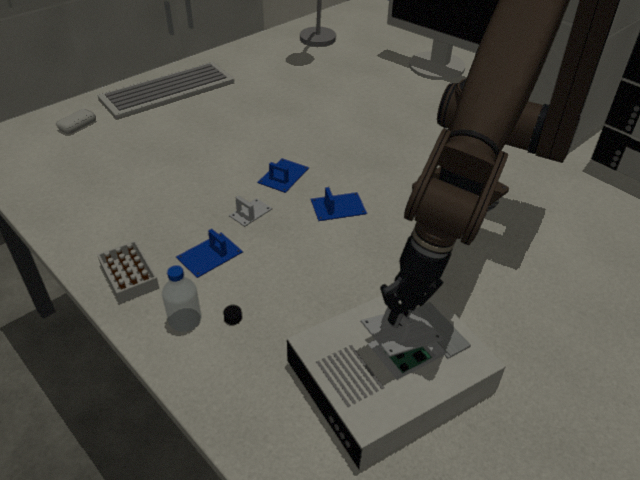

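View pics/t3.png

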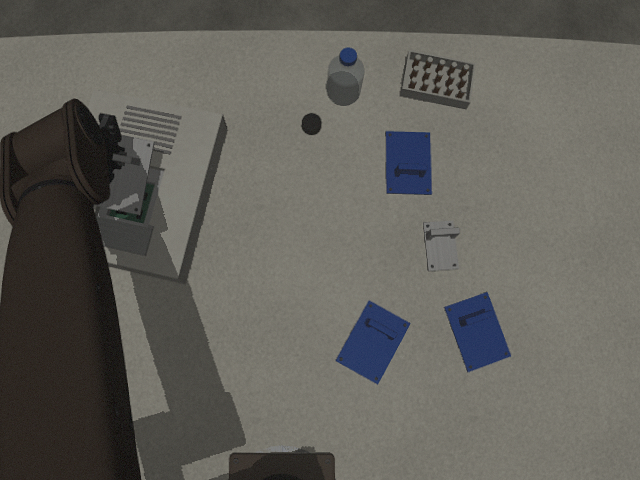

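In the wrist view the cover sits over the recess. The lip's front edge runs from about (127,156) to (155,347), and the recess corner at +x,+y is near (320,167). I'll cast both as rays as a check.

```bash
python3 -c "
from h import *
im=cv2.imread('pics/w3.png');cv2.imwrite('pics/zw3.png',cv2.convertScaleAbs(cv2.resize(im[140:360,20:340],None,fx=2.4,fy=2.4,interpolation=cv2.INTER_CUBIC),alpha=1.5))
s=ctrl.get_state();a=np.radians(MY)
R=np.array([[np.cos(a),-np.sin(a)],[np.sin(a),np.cos(a)]])
print((wray([(127,156),(155,347),(30,157),(76,355)],.087,s)[:,:2]-MT)@R)
print((wray([(320,167),(131,172)],.081,s)[:,:2]-MT)@R)
"
```

```text
[[-0.03923965  0.06081796]
 [-0.04196777 -0.06599066]
 [-0.08781851  0.06219709]
 [-0.09002341 -0.06361523]]
[[ 0.07617738  0.04961391]
 [-0.03981555  0.05101035]]
```

View pics/zw3.png

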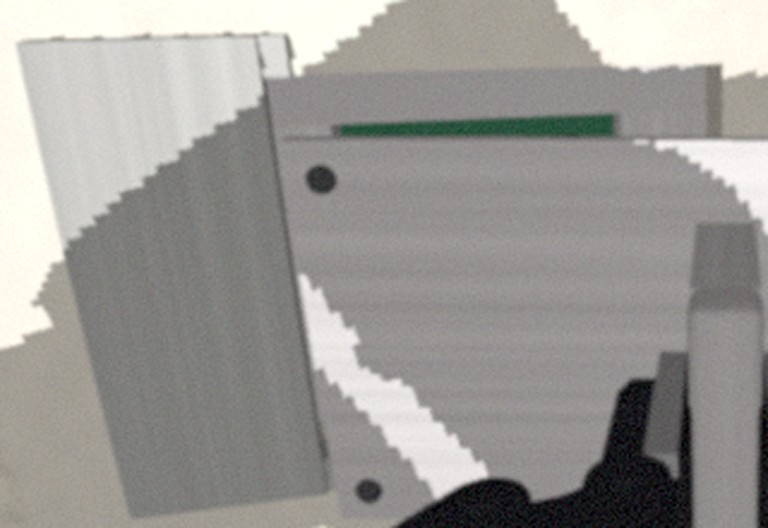

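```bash
sed -i 's/^MT=.*/MT=np.array([.551,.2832]); MY=-12.0/' h.py; python3 -c "
from h import *
edge();rel(tcpfor(-.028,.09,16),MY,16);rel(tcpfor(-.028,.068,16),MY,16);rel(tcpfor(-.064,.067,16),MY,16)"
```

```text
edge in module [-0.0305  0.0008  0.1238]
tcp [0.5993 0.274  0.1728] yaw -11.9 tilt 15.93 roll 0.2 F [-0.3 -0.7 -2.3] M [ 0.04  0.2  -0.03] t 5.37 open 0.126
xyz [-0.0069  0.0009  0.0331] dr [0.0032 0.0012 0.0017] t 5.37 F [-0.3 -0.7 -2.3] q [ 0.33  0.2   1.81 -0.18  0.9   0.64] open 0.126
xyz [-0.013   0.0008  0.0542] dr [0.0032 0.0012 0.0017] t 5.37 F [-0.3 -0.7 -2.3] q [ 0.33  0.2   1.81 -0.18  0.9   0.64] open 0.126
xyz [-0.0479  0.0008  0.0453] dr [0.0032 0.0012 0.0017] t 5.37 F [-0.3 -0.7 -2.3] q [ 0.33  0.2   1.81 -0.18  0.9   0.64] open 0.126
```

The arm was still settling when I took that picture: it moved 3 mm before the state I used. With that corrected, the original module pose holds. I'll set it to (0.550, 0.2855), descend partway and look again.

```bash
sed -i 's/^MT=.*/MT=np.array([.550,.2855]); MY=-12.0/' h.py; python3 -m jog '[{"grip":1,"xyz":[-0.002,-0.001,0.01],"dr":[0.003,0.001,0.002]},{"grip":1,"xyz":[-0.005,-0.0015,0.02],"dr":[0.003,0.001,0.002]},{"grip":1,"xyz":[-0.007,-0.0015,0.027],"dr":[0.003,0.001,0.002]},{"grip":1,"xyz":[-0.007,-0.0015,0.027],"dr":[0.003,0.001,0.002]},{"grip":1,"xyz":[-0.007,-0.0015,0.027],"dr":[0.003,0.001,0.002]},{"grip":1,"xyz":[-0.007,-0.0015,0.027],"dr":[0.003,0.001,0.002]}]'
python3 -c "
from h import *
edge();s,im=snap('wrist','w4');edge()
cv2.imwrite('pics/zw4.png',cv2.convertScaleAbs(cv2.resize(im[140:360,20:340,::-1],None,fx=2.4,fy=2.4,interpolation=cv2.INTER_CUBIC),alpha=1.5))
"
```

```text
time: 5.87
eef_pos: [0.602, 0.2753, 0.1481]
tcp_rot: [0.984, -0.105, 0.141, 0.013]
contact_force: [0.6, -0.0, -2.3]
opening: 0.124
edge in module [-0.0263  0.0011  0.0986]
tcp [0.602  0.2753 0.1481] yaw -12.16 tilt 16.27 roll -0.19 F [ 0.6 -0.  -2.3] M [0.02 0.16 0.01] t 5.87 open 0.124
edge in module [-0.0261  0.0014  0.099 ]
tcp [0.6022 0.2755 0.1486] yaw -12.16 tilt 16.31 roll -0.22 F [-0.8 -0.3 -2.4] M [0.03 0.21 0.04] t 5.92 open 0.124
```

View pics/zw4.png

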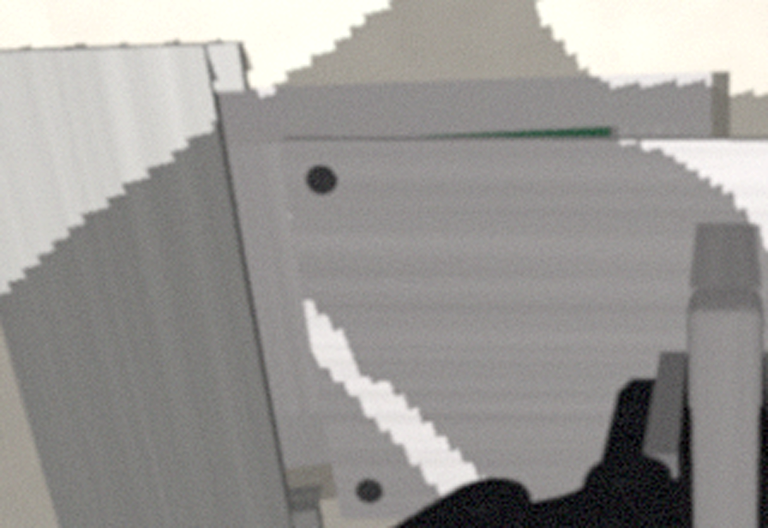

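```bash
python3 -c "
from h import *
s=dict(ctrl.get_state());a=np.radians(MY)
R=np.array([[np.cos(a),-np.sin(a)],[np.sin(a),np.cos(a)]])
z=lambda L:[((u+.5)/2.4-.5+20,(v+.5)/2.4-.5+140) for u,v in L]
print((wray(z([(205,45),(288,490)]),.087,s)[:,:2]-MT)@R)
print((wray(z([(730,73),(300,86)]),.081,s)[:,:2]-MT)@R)
rel(tcpfor(-.028,.068,16),MY,16);rel(tcpfor(-.064,.067,16),MY,16)
"
```

```text
[[-0.04178344  0.06476103]
 [-0.04202236 -0.04315565]]
[[ 0.074071    0.05325692]
 [-0.02571747  0.0546086 ]]
xyz [-0.0104  0.0012  0.0297] dr [-0.0032 -0.0054 -0.0027] t 5.92 F [-0.8 -0.3 -2.4] q [ 0.33  0.23  1.82 -0.19  0.85  0.65] open 0.124
xyz [-0.0452  0.0013  0.0206] dr [-0.0032 -0.0054 -0.0027] t 5.92 F [-0.8 -0.3 -2.4] q [ 0.33  0.23  1.82 -0.19  0.85  0.65] open 0.124
```

The module pose agrees within about 1 mm (lip at -42, corner at 74/53–54). I'll lower the edge into the opening.

```bash
python3 -m jog '[{"grip":1,"xyz":[-0.002,0.0005,0.007],"dr":[-0.003,-0.004,-0.002]},{"grip":1,"xyz":[-0.005,0.001,0.014],"dr":[-0.003,-0.004,-0.002]},{"grip":1,"xyz":[-0.008,0.001,0.022],"dr":[-0.003,-0.004,-0.002]},{"grip":1,"xyz":[-0.0104,0.001,0.0297],"dr":[-0.003,-0.004,-0.002]},{"grip":1,"xyz":[-0.0104,0.001,0.0297],"dr":[-0.003,-0.004,-0.002]},{"grip":1,"xyz":[-0.0104,0.001,0.0297],"dr":[-0.003,-0.004,-0.002]}]'
python3 -c "
from h import *
edge();rel(tcpfor(-.064,.067,16),MY,16)
"
```

```text
time: 6.42
eef_pos: [0.5991, 0.275, 0.1149]
tcp_rot: [0.985, -0.103, 0.137, 0.015]
contact_force: [0.2, 0.3, -2.6]
opening: 0.124
edge in module [-0.0294 -0.0001  0.0659]
tcp [0.5991 0.275  0.1149] yaw -11.97 tilt 15.89 roll 0.09 F [ 0.2  0.3 -2.6] M [0.03 0.19 0.03] t 6.42 open 0.124
xyz [-0.033  -0.0001 -0.0107] dr [0.0015 0.0019 0.0005] t 6.42 F [ 0.2  0.3 -2.6] q [ 0.33  0.27  1.84 -0.2   0.8   0.66] open 0.124
```

```bash
python3 -m jog '[{"grip":1,"xyz":[-0.004,0,-0.0015],"dr":[0,0.002,0]},{"grip":1,"xyz":[-0.009,0,-0.003],"dr":[0,0.002,0]},{"grip":1,"xyz":[-0.014,0,-0.0045],"dr":[0,0.002,0]},{"grip":1,"xyz":[-0.019,0,-0.006],"dr":[0,0.002,0]},{"grip":1,"xyz":[-0.024,0,-0.0077],"dr":[0,0.002,0]},{"grip":1,"xyz":[-0.029,0,-0.0094],"dr":[0,0.002,0]},{"grip":1,"xyz":[-0.033,0,-0.0105],"dr":[0,0.002,0]},{"grip":1,"xyz":[-0.033,0,-0.0105],"dr":[0,0.002,0]},{"grip":1,"xyz":[-0.033,0,-0.0105],"dr":[0,0.002,0]}]'
python3 -c "
from h import *
edge();snap('scene','s5');s,im=snap('wrist','w5')
a=cv2.imread('pics/s5.png')[275:425,350:510];cv2.imwrite('pics/zs5.png',cv2.convertScaleAbs(cv2.resize(a,None,fx=4,fy=4,interpolation=cv2.INTER_CUBIC),alpha=1.6))
edge()
"
```

```text
time: 7.17
eef_pos: [0.5659, 0.2826, 0.1176]
tcp_rot: [0.985, -0.103, 0.14, 0.015]
contact_force: [0.9, 0.4, -2.4]
opening: 0.125
edge in module [-0.0633  0.0004  0.0682]
tcp [0.5659 0.2826 0.1176] yaw -11.98 tilt 16.15 roll 0.01 F [ 0.9  0.4 -2.4] M [0.03 0.19 0.07] t 7.17 open 0.125
edge in module [-0.0628  0.0004  0.0683]
tcp [0.5663 0.2825 0.1177] yaw -12.0 tilt 16.16 roll -0.0 F [ 0.4 -0.7 -1.3] M [0.04 0.23 0.04] t 7.27 open 0.124
```

View pics/zs5.png

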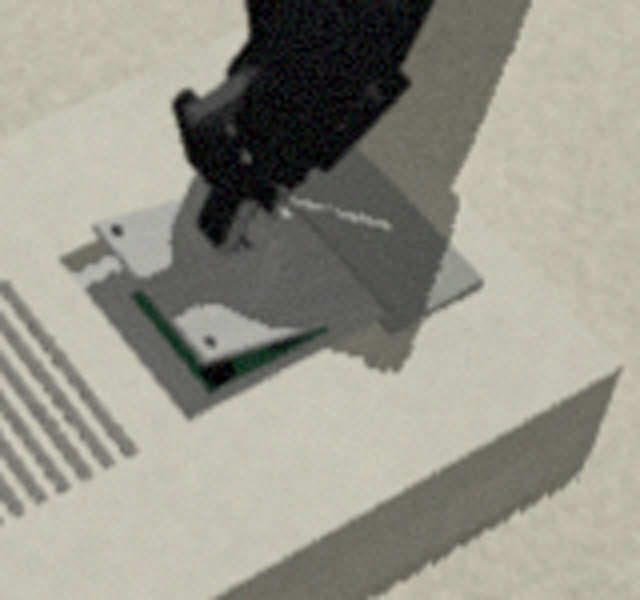

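View pics/w5.png

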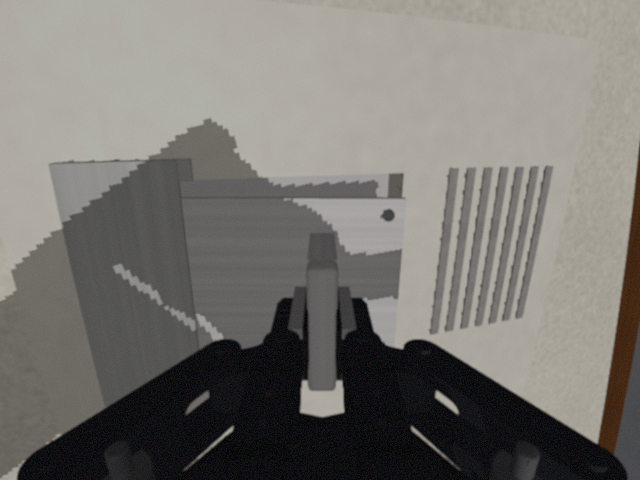

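The edge is about 20 mm under the lip: its two holes are hidden behind the lip in both views, and there's no contact force. Now I'll swing the handle side down about the edge.

```bash
python3 -c "
from h import *
for p,z in [(14,.0675),(12,.067),(10,.0665),(8,.066),(6,.0655),(4,.065),(2,.0645),(0,.0635)]: rel(tcpfor(-.065,z,p),MY,p)
"
```

```text
xyz [-0.0014  0.0004  0.0036] dr [-0.     -0.0378 -0.0001] t 7.27 F [ 0.4 -0.7 -1.3] q [ 0.36  0.21  1.91 -0.21  0.79  0.7 ] open 0.124
xyz [-0.0009  0.0004  0.0073] dr [-0.     -0.0727 -0.0001] t 7.27 F [ 0.4 -0.7 -1.3] q [ 0.36  0.21  1.91 -0.21  0.79  0.7 ] open 0.124
xyz [-0.0004  0.0004  0.0109] dr [-0.000e+00 -1.076e-01 -1.000e-04] t 7.27 F [ 0.4 -0.7 -1.3] q [ 0.36  0.21  1.91 -0.21  0.79  0.7 ] open 0.124
xyz [-0.0001  0.0004  0.0147] dr [-0.000e+00 -1.425e-01 -1.000e-04] t 7.27 F [ 0.4 -0.7 -1.3] q [ 0.36  0.21  1.91 -0.21  0.79  0.7 ] open 0.124
xyz [0.0002 0.0004 0.0184] dr [-0.000e+00 -1.774e-01 -1.000e-04] t 7.27 F [ 0.4 -0.7 -1.3] q [ 0.36  0.21  1.91 -0.21  0.79  0.7 ] open 0.124
xyz [0.0003 0.0004 0.0221] dr [-0.000e+00 -2.123e-01 -1.000e-04] t 7.27 F [ 0.4 -0.7 -1.3] q [ 0.36  0.21  1.91 -0.21  0.79  0.7 ] open 0.124
xyz [0.0003 0.0004 0.0258] dr [-0.000e+00 -2.472e-01 -1.000e-04] t 7.27 F [ 0.4 -0.7 -1.3] q [ 0.36  0.21  1.91 -0.21  0.79  0.7 ] open 0.124
xyz [0.     0.0004 0.0301] dr [-0.000e+00 -2.821e-01 -1.000e-04] t 7.27 F [ 0.4 -0.7 -1.3] q [ 0.36  0.21  1.91 -0.21  0.79  0.7 ] open 0.124
```

Down to about 4° first, then check.

```bash
python3 -m jog '[{"grip":1,"xyz":[-0.0013,0.0004,0.002],"dr":[0,-0.02,0]},{"grip":1,"xyz":[-0.0014,0.0004,0.0036],"dr":[0,-0.038,0]},{"grip":1,"xyz":[-0.0009,0.0004,0.0073],"dr":[0,-0.073,0]},{"grip":1,"xyz":[-0.0004,0.0004,0.0109],"dr":[0,-0.108,0]},{"grip":1,"xyz":[-0.0001,0.0004,0.0147],"dr":[0,-0.143,0]},{"grip":1,"xyz":[0.0002,0.0004,0.0184],"dr":[0,-0.177,0]},{"grip":1,"xyz":[0.0003,0.0004,0.0221],"dr":[0,-0.212,0]},{"grip":1,"xyz":[0.0003,0.0004,0.0221],"dr":[0,-0.212,0]},{"grip":1,"xyz":[0.0003,0.0004,0.0221],"dr":[0,-0.212,0]}]'
python3 -c "
from h import *
edge();snap('scene','s6');s,im=snap('wrist','w6')
a=cv2.imread('pics/s6.png')[275:425,350:510];cv2.imwrite('pics/zs6.png',cv2.convertScaleAbs(cv2.resize(a,None,fx=4,fy=4,interpolation=cv2.INTER_CUBIC),alpha=1.6))
edge()
for p,z in [(2,.0645),(0,.0635)]: rel(tcpfor(-.065,z,p),MY,p)
"
```

```text
time: 8.02
eef_pos: [0.5729, 0.2803, 0.0959]
tcp_rot: [0.994, -0.105, 0.035, 0.004]
contact_force: [0.4, -0.5, -2.2]
opening: 0.123
edge in module [-0.0646 -0.0003  0.0644]
tcp [0.5729 0.2803 0.0959] yaw -12.05 tilt 3.99 roll 0.02 F [ 0.4 -0.5 -2.2] M [0.05 0.02 0.04] t 8.02 open 0.123
edge in module [-0.0652 -0.0001  0.0647]
tcp [0.5723 0.2806 0.0962] yaw -12.01 tilt 4.0 roll 0.02 F [ 0.9 -0.1 -2.6] M [-0.01 -0.02  0.01] t 8.12 open 0.125
xyz [ 0.001  -0.0001  0.0034] dr [ 0.0003 -0.0349 -0.0001] t 8.12 F [ 0.9 -0.1 -2.6] q [ 0.31  0.32  1.8  -0.04  0.96  0.54] open 0.125
xyz [ 0.0017 -0.0001  0.0076] dr [ 0.0003 -0.0698 -0.0001] t 8.12 F [ 0.9 -0.1 -2.6] q [ 0.31  0.32  1.8  -0.04  0.96  0.54] open 0.125
```

View pics/zs6.png

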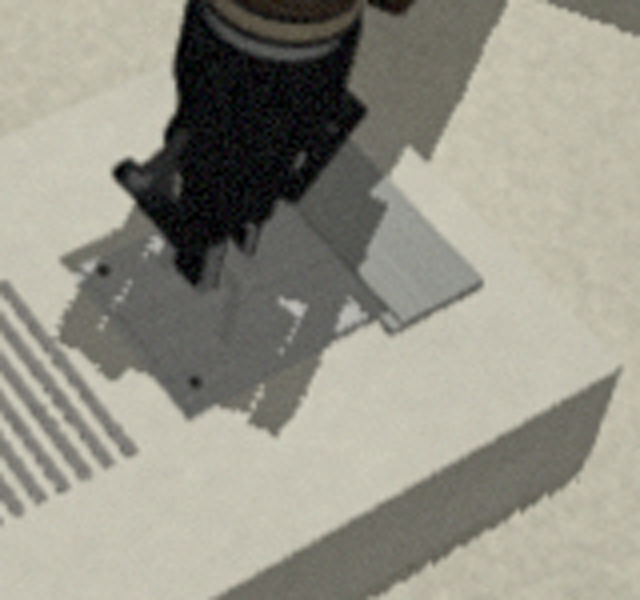

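View pics/w6.png

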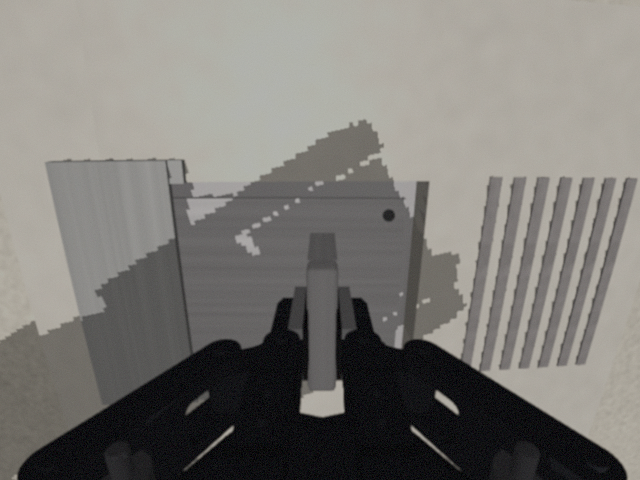

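The cover's +x end is inside the recess, with a visible gap to the +x wall and the other edge still under the lip. There's no contact force. I'll continue to flat.

```bash
python3 -m jog '[{"grip":1,"xyz":[0.0005,0,0.0017],"dr":[0,-0.017,0]},{"grip":1,"xyz":[0.001,0,0.0034],"dr":[0,-0.035,0]},{"grip":1,"xyz":[0.0013,0,0.0055],"dr":[0,-0.052,0]},{"grip":1,"xyz":[0.0017,0,0.0074],"dr":[0,-0.07,0]},{"grip":1,"xyz":[0.0017,0,0.0074],"dr":[0,-0.07,0]},{"grip":1,"xyz":[0.0017,0,0.0074],"dr":[0,-0.07,0]}]'
python3 -c "
from h import *
edge()"
```

```text
time: 8.62
eef_pos: [0.5746, 0.28, 0.0887]
tcp_rot: [0.994, -0.105, -0.0, 0.0]
contact_force: [-0.2, -1.0, -2.1]
opening: 0.125
edge in module [-0.0648 -0.0002  0.0635]
tcp [0.5746 0.28   0.0887] yaw -12.02 tilt -0.05 roll 0.02 F [-0.2 -1.  -2.1] M [-0.06 -0.09  0.01] t 8.62 open 0.125
```

No ledge contact yet (the cover's weight still shows, -2.1 N). I'll go down 1 mm per two rows until it loads.

```bash
python3 -m jog '[{"grip":1,"xyz":[0,0,0.0005],"dr":[0,0,0]},{"grip":1,"xyz":[0,0,0.001],"dr":[0,0,0]},{"grip":1,"xyz":[0,0,0.001],"dr":[0,0,0]},{"grip":1,"xyz":[0,0,0.001],"dr":[0,0,0]}]'
python3 -c "
from h import *
edge()"
```

```text
time: 8.95
eef_pos: [0.5745, 0.2802, 0.0884]
tcp_rot: [0.995, -0.104, 0.0, 0.0]
contact_force: [0.4, -1.6, -0.6]
opening: 0.125
edge in module [-0.0649 -0.0001  0.0631]
tcp [0.5745 0.2802 0.0884] yaw -11.99 tilt 0.0 roll 0.01 F [ 0.4 -1.6 -0.6] M [-0.09  0.   -0.01] t 8.95 open 0.125
```

```bash
python3 -m jog '[{"grip":1,"xyz":[0,0,0.0005],"dr":[0,0,0]},{"grip":1,"xyz":[0,0,0.001],"dr":[0,0,0]},{"grip":1,"xyz":[0,0,0.001],"dr":[0,0,0]},{"grip":1,"xyz":[0,0,0.001],"dr":[0,0,0]}]'
python3 -c "
from h import *
edge();snap('scene','s7');snap('wrist','w7');edge()
a=cv2.imread('pics/s7.png')[275:425,350:510];cv2.imwrite('pics/zs7.png',cv2.convertScaleAbs(cv2.resize(a,None,fx=4,fy=4,interpolation=cv2.INTER_CUBIC),alpha=1.6))
"
```

```text
time: 9.28
eef_pos: [0.5746, 0.2802, 0.0884]
tcp_rot: [0.995, -0.104, -0.0, 0.0]
contact_force: [-3.1, -1.3, 5.4]
opening: 0.126
edge in module [-0.0649 -0.0001  0.0631]
tcp [0.5746 0.2802 0.0884] yaw -11.99 tilt -0.02 roll 0.02 F [-3.1 -1.3  5.4] M [-0.26  0.52  0.01] t 9.28 open 0.126
edge in module [-0.0649 -0.      0.0631]
tcp [0.5746 0.2803 0.0884] yaw -11.99 tilt -0.02 roll 0.02 F [-3.4 -1.5  5.7] M [-0.28  0.55 -0.  ] t 9.38 open 0.125
```

View pics/zs7.png

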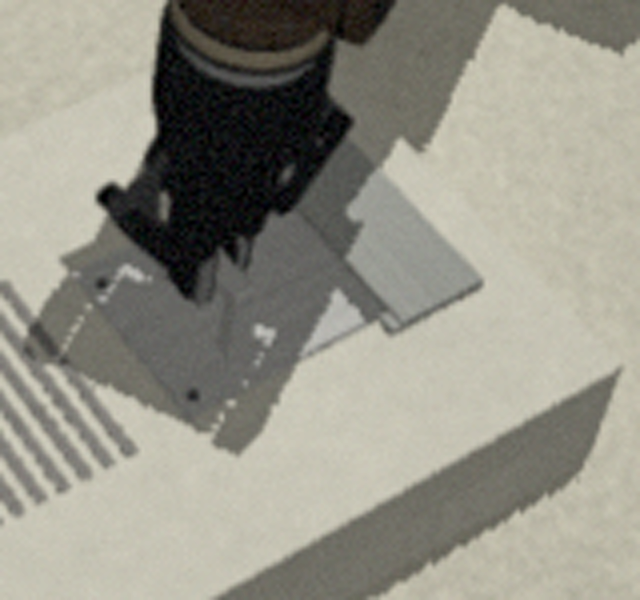

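View pics/w7.png

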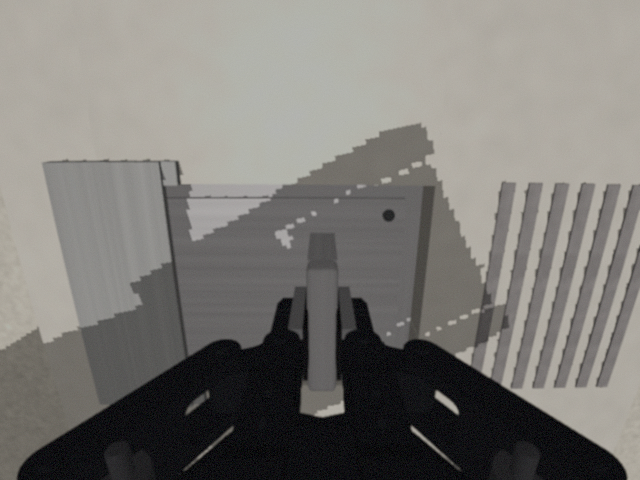

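The cover is seated flat (tilt 0°, z 63 mm, with the load carried by the ledge). Now I'll release, opening partway, and rise straight up.

```bash
python3 -m jog '[{"grip":0.5,"xyz":[0,0,0],"dr":[0,0,0]},{"grip":0.5,"xyz":[0,0,0],"dr":[0,0,0]},{"grip":0.5,"xyz":[0,0,0],"dr":[0,0,0]},{"grip":0.5,"xyz":[0,0,0],"dr":[0,0,0]},{"grip":0.5,"xyz":[0,0,0],"dr":[0,0,0]},{"grip":0.5,"xyz":[0,0,-0.005],"dr":[0,0,0]},{"grip":0.5,"xyz":[0,0,-0.02],"dr":[0,0,0]},{"grip":0.5,"xyz":[0,0,-0.04],"dr":[0,0,0]},{"grip":0.5,"xyz":[0,0,-0.07],"dr":[0,0,0]},{"grip":0.5,"xyz":[0,0,-0.1],"dr":[0,0,0]},{"grip":0.5,"xyz":[0,0,-0.13],"dr":[0,0,0]},{"grip":0.5,"xyz":[0,0,-0.13],"dr":[0,0,0]}]'
python3 -c "
from h import *
tool();snap('wrist','w8');snap('scene','s8')
a=cv2.imread('pics/s8.png')[275:425,350:510];cv2.imwrite('pics/zs8.png',cv2.convertScaleAbs(cv2.resize(a,None,fx=4,fy=4,interpolation=cv2.INTER_CUBIC),alpha=1.6))
"
```

```text
time: 10.38
eef_pos: [0.5781, 0.2815, 0.2262]
tcp_rot: [0.995, -0.104, 0.006, -0.003]
contact_force: [1.3, 1.0, 2.1]
opening: 0.498
tcp [0.5781 0.2815 0.2262] yaw -12.0 tilt 0.69 roll -0.38 F [1.3 1.  2.1] M [-0.01 -0.01 -0.05] t 10.38 open 0.498
```

View pics/w8.png

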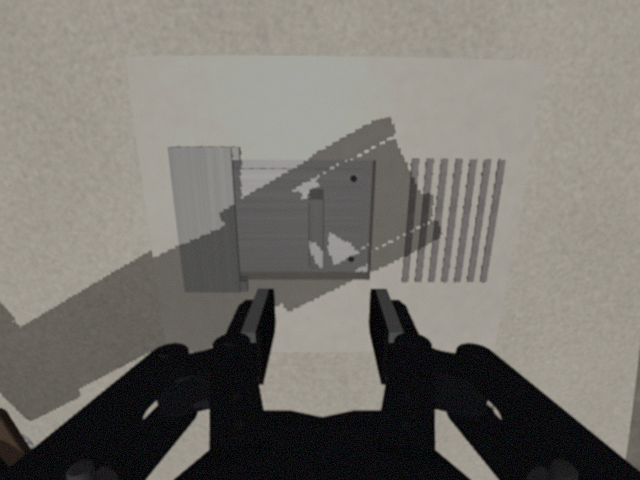

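View pics/zs8.png

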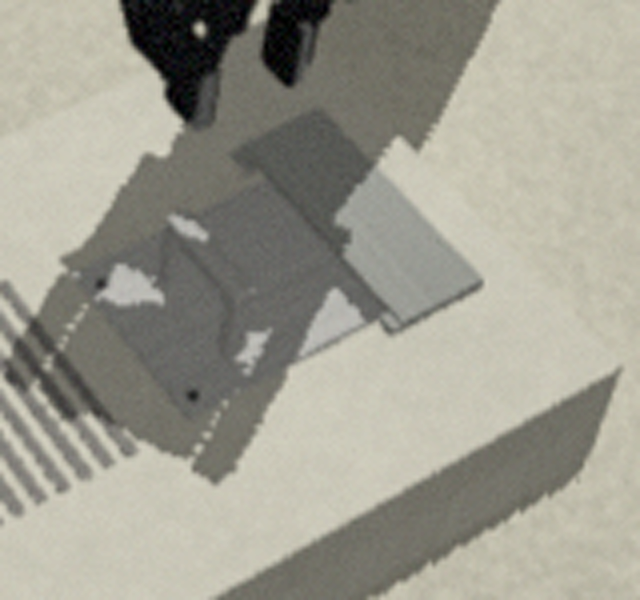

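```bash
python3 -c "
from h import *
a=np.radians(MY);R=np.array([[np.cos(a),-np.sin(a)],[np.sin(a),np.cos(a)]])
z=lambda L:[((u+.5)/4-.5+350,(v+.5)/4-.5+275) for u,v in L]
P=(ray('scene',z([(101,283),(193,396)]),.067)[:,:2]-MT)@R; print(P, np.linalg.norm(P[0]-P[1]))
snap('top','t8');tool()
a=cv2.imread('pics/t8.png').astype(int);b=cv2.imread('pics/top0.png').astype(int);print('small cover diff',np.abs(a-b)[210:280,415:470].max(2).mean(),np.abs(a-b)[380:420,500:560].max(2).mean())
"
```

```text
[[ 0.05621825 -0.03838304]
 [ 0.05636634  0.03652647]] 0.07490965655718927
tcp [0.5744 0.2802 0.2173] yaw -12.0 tilt 0.0 roll -0.0 F [-0.6  0.6 -0.6] M [-0.04  0.    0.03] t 10.53 open 0.495
small cover diff 8.3612987012987 8.629583333333333
```

The two visible holes lie at module (56, -38) and (56, +37) at the flat height, where (57, ±37) is expected. The cover is therefore centred and flat. The small-cover area is unchanged beyond camera noise. Handing in.

```bash
python3 -c "
from plant import ctrl
print(ctrl.sign_off())"
```

```text
the job is handed in; nothing more can be done
None
```

The larger cover is lying flat in the recess with its far edge under the steel lip, and the job was handed in at about 10.5 s. I gripped the cover by its handle and tilted it 16°, then slid its far edge about 20 mm under the lip. The handle side was lowered by hand until the ledge took the load, and only then did I let go and rise clear.

**Last checks**
- **Fit:** before release the tilt was 0.0° and the underside at z 63 mm, with about 6 N on the tool. Afterwards the two visible holes measured (56, -38) and (56, +37) mm in the module frame, where (57, ±37) is expected.
- **Clear of everything:** the gripper stands about 13 cm above where it let go, with no contact force beyond sensor noise.
- **Small cover:** the image area around it in the top view is unchanged beyond camera noise.

**Disagreements:** my first reading of the lip edge was up to 5 mm off the module fit. One wrist measurement was also off by 3 mm because the arm was still settling. A repeat after settling agreed to about 1 mm, and I used that.

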